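Draw the sagging bolt of the sample cage and hold the gate ajar

ROBOT

A 6-joint arm with a two-finger parallel gripper is mounted at the origin on the work surface. World frame = base frame: x ahead of the robot, y to its left, z up, the work surface at z = 0. Lengths are in mm, angles in rad, forces in N, time in s.
With the tool pointing down it reaches from about 400 to 925 mm from the base axis. Payload 12.5 kg.
Tool frame: the origin (TCP) lies midway between the tips of the shut fingers; the grasp point (between the pads) lies 19 mm behind it; z points along the fingers, y is the direction in which the jaws open and shut (so a half turn about z gives the same grasp; the last joint's range is limited). The gripper opens to 95 mm and grips with 3 to 60 N. Pads are 20 mm wide; open, the fingers measure 119 mm over their backs; the gripper's body (75 mm by 180 mm) begins 59 mm behind the grasp point.
Start: joints at [1.023, 0.491, 1.559, -0, 1.092, -0.106], TCP at [267.216, 565.015, 214.661] pointing down, gripper open.
Joint ranges: [-3.1, 3.1], [-0.84, 2.19], [0.05, 2.79], [-1.13, 4.28], [0.06, 2.93], [-2.69, 2.69]. Speed limits (rad/s): [2.22, 2.22, 2.79, 3.14, 3.14, 3.14].

INTERFACE

Orientations are given as [roll, pitch, yaw] about the fixed x, y, z axes, in that order (R = Rz(yaw) Ry(pitch) Rx(roll)).
In Python, from cell import env gives the robot as it stands.
- The arm moves only by the tool servo_tool, never from a script. Its argument "plan" is a list of rows, each a list of 7 numbers: the shift along the tool's x, y, z in m, then the turn, a rotation vector about the tool's x, y, z in degrees, then the opening in per cent of the stroke, from 0 (shut) to 100 (fully open). In form: [[dx, dy, dz, wx, wy, wz, jaw], ...]. A call has 1 to 8 rows; each row shifts and turns the pose as measured when the row begins, along the tool's axes as they then stand; what a row does not reach is not made up. A row lasts 1/12 s, in which the tool goes at most 41.7 mm and 7.16 degrees, less where a joint would pass 70% of its speed; a pose out of reach is approached as far as the arm can. A call is refused whole if a number of a shift passes 0.0417 or a number of a turn 7.16, either way. A call with a gripper value outside its range is refused whole. The fingers move at their own pace and stop on an object; the grip force is fixed at half the most. Time passes only in rows, so rows that do not move let the fingers close. It gives the time, the measured TCP pose, the force and the opening at its end, in the units of the state.
- env.state(): the state, without advancing time (a new reading comes with each control period).
- env.read_camera(name): name is "scene" or "top"; returns a dict with "img" (420x560x3 uint8, blue, green, red), "intrinsics" (3x3 intrinsics, pixels), "R" (3x3) and "t" (3): a world point X has camera coordinates R X + t. Camera axes: x right, y down, z forward; pixel columns grow to the right and rows downward; lengths in mm; the calibration is good to about 2 mm. A picture is of the moment at which its call begins. There is no depth.
- env.job_done(): hands the job in, once; it reports no verdict.
The state is a dict: "t": time; "joints": joint angles; "qvel": joint speeds; "tau": joint torques, N m; "eef_pos": TCP position; "tcp_rot": TCP orientation; "ft_force": force on the tool from outside, world axes, zero at the start; "moment": the same for the moment, N m; "opening": opening from 0.0 (shut) to 1.0 (fully open).
Only numpy, scipy, OpenCV 4.12 (cv2) and the standard library are available. Lean on these libraries where they do the work, as an engineer would, in place of code of your own. Each camera call takes 0.05 s, during which the arm holds its last target. There are 200 camera calls.

TASK

Open the retained-sample cage for a colleague: lift the sagging bolt of its gate (it has a black pull grip) so that its head clears the bent-up lip of the keeper while you draw it back, without dragging it hard against the keeper, then pull the gate open by about a hand's width (10 cm at its free edge). Finish still holding it there with the gripper, steady against its closing spring, because it would fall shut if let go. Leave the bottles, pot and beaker on the bench where they are.

Things in the scene. Friction and masses are not known exactly. Their poses are not given: they have to be found in the camera images.
- bolt_grip (a point): Centre of the bolt's black pull grip: a level cylinder, 18 mm across, 38 mm long, standing square out from the rod 55 mm in front of the gate, a 25 mm flange at its free end; about 195 mm above the bench (cage top: 238 mm). Beside and below it at that distance the space is free for 60 mm. Axes: +x along the rod to the keeper (sagging, 0.045 rad below level), -y out of the gate along the grip, z up.
- bolt_head (a point): Middle of the rear shoulder of the bolt's steel head, on the rod's axis, 100 mm along the rod from the grip. The rod is 11 mm across; the head at its nose is 30 mm across and reaches 28 mm on from this point, into the keeper.
- keeper_lip (a point): Top middle of the bent-up lip (4 mm thick) of the keeper, a dark steel hoop, 34 mm long, on the fixed latch post. The lip is the hoop's lower edge on the gate side and stands about 8 mm higher than the underside of the sagging head; the sagging rod just rests on it. The head's rear shoulder hooks behind it if the bolt is pulled straight.
- gate_hinge (a point): Point on the gate's upright hinge axis, 120 mm above the bench, fixed to the cage (370 mm wide, 240 mm deep). Axes: +x along the shut gate towards its free edge, -y straight out of the cage's front, z up.
- gate_edge (a point): Middle of the gate's free edge (its steel closing stile), 300 mm from the hinge axis, 120 mm above the bench. It swings out of the cage's front, clockwise seen from above.
- bolt (a joint): How far the bolt is drawn, m, along the rod away from the keeper (the grip's -x): 0 fully shot, 0.058 at its stop. Starts anywhere from 0 to 0.010, head behind the lip. The head meets the lip at 0.012 and is wholly out of the keeper from 0.044 on. About 2 N of friction; stays where it is left.
- sag (a joint): Tilt of the bolt in its worn barrel, rad: 0 hanging nose-down (its weight brings it back there), 0.075 highest. It tilts about a point on the rod 180 mm behind the grip when the bolt is shot. The head clears the lip from about 0.03 (grip lifted 6 to 7 mm; 9 to 10 mm is a good lift); the grip lifts 13 mm at most, taking some 4 N.
- gate (a joint): Gate angle, rad: 0 shut, grows as it opens; the grip moves with the gate. A hinge spring pulls it shut with 0.4 N m when shut, 0.67 N m at 0.34 rad (2 to 5 N at the grip); it falls shut if let go. 0.334 rad is 100 mm of travel at the free edge.
- sample_a_mid (a point): Bystander on the bench: milk sample bottle, white cap, 47 mm across, 88 mm tall; this point is its centre, half-way up.
- sample_b_mid (a point): Bystander on the bench: milk sample bottle, white cap, 47 mm across, 88 mm tall; this point is its centre, half-way up.
- sample_c_mid (a point): Bystander on the bench: milk sample bottle, white cap, 47 mm across, 88 mm tall; this point is its centre, half-way up.
- yellow_pot_mid (a point): Bystander on the bench: low milk sample pot, yellow cap, 54 mm across, 62 mm tall; this point is its centre, half-way up.
- reagent_mid (a point): Bystander on the bench: clear reagent bottle, blue cap, 74 mm across, 150 mm tall; this point is its centre, half-way up.
- beaker_mid (a point): Bystander on the bench: empty plastic sample beaker, about 56 mm across, 85 mm tall; this point is its centre, half-way up.

How it is judged (in metres and radians):
On the way, in this order (a step that is already met when the one before it is completed fails the run):
1. the bolt is lifted in its barrel until its head clears the bent lip, while the head is still in the keeper (value of joint sag above 0.026 rad and value of joint bolt below 0.03 m), for 0.05 s.
2. the bolt is drawn back until its head is out of the keeper, the gate still shut (value of joint bolt above 0.043 m and value of joint gate below 0.12 rad), for 0.05 s.
3. the gate is pulled ajar (value of joint gate above 0.22 rad and value of joint bolt above 0.04 m), for 0.2 s.
At the end, for the whole second after the job is handed in: the gate stands still, 0.22 to 0.46 rad open (about 65 to 135 mm at its free edge), with the bolt drawn out of the keeper (more than 40 mm), and the gripper's fingers are on the gate or its bolt, holding it with more than 1 N (all of step 3 and value of joint gate below 0.46 rad and velocity of joint gate between -0.08 and 0.08 rad/s and contact force between gate and the fingers above 1 N); the arm keeps its last pose, push and grip.
It fails at once if the bolt's head is dragged or pressed against the keeper with more than 45 N (contact force between bolt and cage above 45 N).
It fails at once if a bottle, pot or beaker on the bench is moved by more than 30 mm or tipped (distance of any of sample_a_mid, sample_b_mid, sample_c_mid, yellow_pot_mid, reagent_mid, beaker_mid from where it was at the start of the episode above 0.03 m or angle between any of sample_a_mid, sample_b_mid, sample_c_mid, yellow_pot_mid, reagent_mid, beaker_mid's own z axis and vertical above 0.35 rad).
It also fails if it takes over 35 s, if anything falls off the work surface, if the arm or the gripper's body presses on something with over 40 N, if the wrist force passes 120 N, or if a joint passes its speed limit or range.

## Working session

There is one attempt and no reset: what is moved stays moved. The work goes in short steps, Python scripts to look and compute and a tool call to move; the robot and the scene stay as the last step left them, time stands still between calls to the robot, and variables do not carry over. Pictures are saved under pics/ and viewed, about 8 in all and at most 12, crops included, and the job is handed in when it is done.

Besides the shell and the picture viewer there is one more tool, called after "Emit:" as name(argument=value, ...) on one line, values as JSON. servo_tool: Moves the arm, as the interface text tells. Its arguments: {"type":"object","properties":{"plan":{"type":"array","items":{"type":"array","items":{"type":"number"}}}},"required":["plan"]}

```bash
mkdir -p pics
cat > h.py <<'E'
import numpy as np, cv2
from cell import env
def shot(n,f):
    c=env.read_camera(n); cv2.imwrite('pics/'+f,c['img']); np.savez('pics/'+n+'.npz',**{k:np.array(v) for k,v in c.items()}); return c
def ray(c,u,v):
    K,R,t=[np.array(c[k],float) for k in('intrinsics','R','t')]
    o=-R.T@t; d=R.T@np.linalg.solve(K,[u,v,1.]); return o,d/np.linalg.norm(d)
def plane(c,u,v,z):
    o,d=ray(c,u,v); return o+d*(z-o[2])/d[2]
def tri(c1,p1,c2,p2):
    o1,d1=ray(c1,*p1);o2,d2=ray(c2,*p2)
    s=np.linalg.lstsq(np.c_[d1,-d2],o2-o1,rcond=None)[0]
    a,b=o1+s[0]*d1,o2+s[1]*d2; return (a+b)/2,np.linalg.norm(a-b)
def proj(c,X):
    K,R,t=[np.array(c[k],float) for k in('intrinsics','R','t')]
    p=K@(R@np.array(X)+t); return p[:2]/p[2]
E
python3 - <<'E'
from h import *
np.set_printoptions(precision=2,suppress=True)
a=shot('scene','s0.png');b=shot('top','t0.png')
for c in(a,b): print(np.array(c['R']),-np.array(c['R']).T@np.array(c['t']),np.array(c['intrinsics'])[0])
print(env.state())
E
```

```text
[[-0.74  0.67  0.02]
 [ 0.38  0.44 -0.81]
 [-0.55 -0.6  -0.59]] [1082.39  498.72  667.61] [393.75   0.   280.97]
[[-0.03 -1.   -0.02]
 [-1.    0.03 -0.07]
 [ 0.07  0.02 -1.  ]] [ 504.29  -63.74 1126.59] [395.24   0.   280.66]
{'t': 0.1, 'joints': array([ 1.02,  0.49,  1.56,  0.  ,  1.09, -0.11]), 'qvel': array([ 0., -0.,  0.,  0., -0.,  0.]), 'tau': array([  0.  , -61.36, -25.86,   0.07,   0.05,  -0.  ]), 'eef_pos': array([267.13, 564.81, 214.14]), 'tcp_rot': array([-3.14, -0.  ,  2.7 ]), 'ft_force': array([-0.  , -0.07, -0.09]), 'moment': array([ 0.03, -0.03, -0.  ]), 'opening': 0.99921519684876}
```

View pics/s0.png

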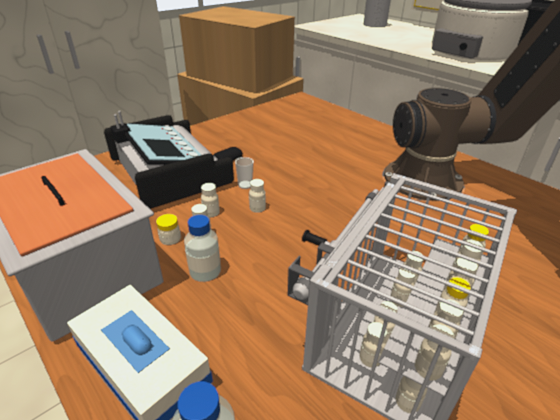

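View pics/t0.png

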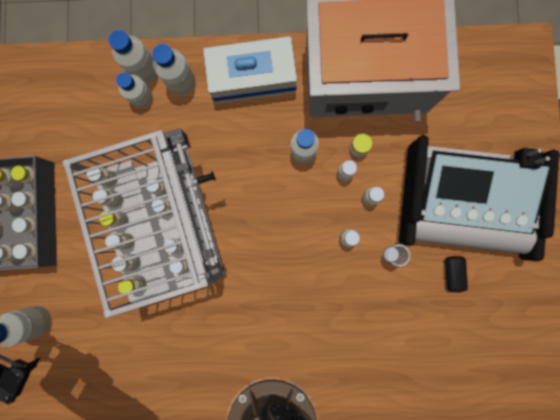

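The scene view shows the cage at lower right, with the black grip at about (312,238) and the keeper near (297,275). In the top view the grip is at about (207,178), the keeper near (178,140) and the hinge end near (215,270). I'll enlarge both.

Run:
```python
from h import *
a=cv2.imread('pics/s0.png');b=cv2.imread('pics/t0.png')
A=cv2.resize(a[215:315,265:365],None,fx=4,fy=4,interpolation=cv2.INTER_CUBIC)
B=cv2.resize(b[120:290,140:240],(353,600),interpolation=cv2.INTER_CUBIC)
o=np.zeros((600,760,3),np.uint8);o[:400,:400]=A;o[:,405:758]=B
cv2.imwrite('pics/z0.png',o)
```

```text
(no output)
```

View pics/z0.png

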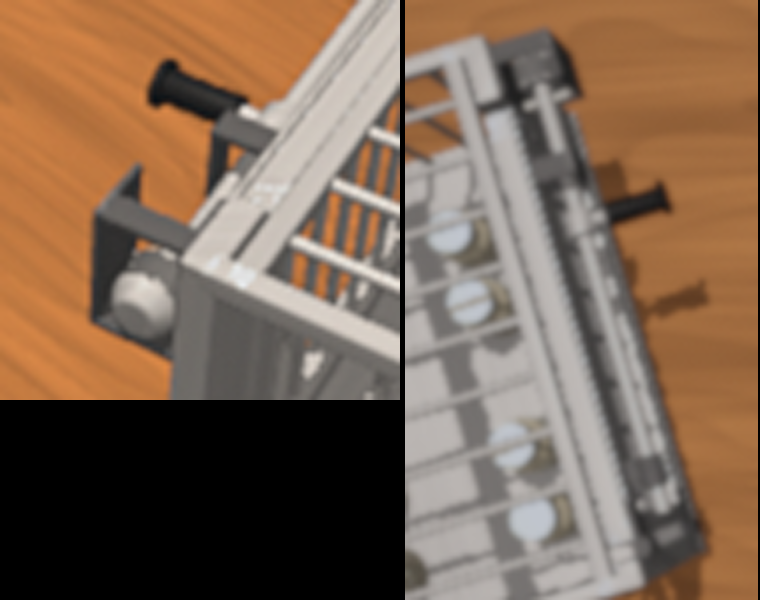

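Crop: in the scene view the grip runs from its flange at (165,82) to its root at (240,108), so its centre is at about (316,239) in the full image. In the top view its centre is at about (206,178). The cage's front top rail runs from about (164,133) to (207,287).

Run:
```python
from h import *
np.set_printoptions(precision=3,suppress=True)
a=np.load('pics/scene.npz');b=np.load('pics/top.npz')
S=lambda x,y:(x/4+265-.4,y/4+215-.4)
T=lambda x,y:((x-405)/3.53+140-.4,y/3.53+120-.4)
f,ef=tri(a,S(165,82),b,T(664,198)); r,er=tri(a,S(240,108),b,T(610,212)); print(f,ef,r,er,(f+r)/2, 'len',np.linalg.norm(f-r))
m,em=tri(a,S(205,97),b,T(638,205));print('mid',m,em,plane(b,*T(638,205),195))
# black mask centroids
for c,(x0,x1,y0,y1) in((a,(295,330,225,250)),(b,(196,216,168,190))):
    im=c['img'][y0:y1,x0:x1].max(2)<40; v,u=np.nonzero(im); print(len(u),u.mean()+x0,v.mean()+y0,u.min()+x0,u.max()+x0)
# rail direction
p=plane(b,*T(490,45),238);q=plane(b,*T(640,590),238);d=p-q;print('rail',p,q,np.degrees(np.arctan2(d[1],d[0])),np.linalg.norm(d))
p=plane(b,*T(545,85),195);q=plane(b,*T(655,470),195);d=p-q;print('rod',p,q,np.degrees(np.arctan2(d[1],d[0])))
g=(f-r);print('grip',np.degrees(np.arctan2(g[1],g[0]))+90)
from scipy.spatial.transform import Rotation as Ro
print(Ro.from_euler('xyz',env.state()['tcp_rot']).as_matrix())
```

```text
[662.099 113.065 194.671] 0.45926458571851025 [652.531 150.115 197.407] 1.8160606140009854 [657.315 131.59  196.039] len 38.36368499319548
mid [656.871 131.897 194.732] 2.5425552162547365 [657.679 130.895 195.   ]
76 309.9868421052632 238.4078947368421 303 324
44 206.79545454545453 178.04545454545453 199 213
rail [758.964 217.177 238.   ] [404.887 124.396 238.   ] 14.68344274341247 366.0317070474799
rod [742.239 193.266 195.   ] [478.985 122.237 195.   ] 15.099642793077034
grip 14.478921239929775
[[-0.904  0.428 -0.   ]
 [ 0.428  0.904 -0.001]
 [ 0.    -0.001 -1.   ]]
```

Emit:
servo_tool(plan=[[0,0,-0.04,0,0,0,50],[0,0,-0.04,0,0,0,50],[0,0,-0.04,0,0,0,50],[-0.036,0.002,-0.02,0,0,3.2,50],[-0.036,0.002,0,0,0,3.2,50],[-0.036,0.002,0,0,0,3.2,50],[-0.036,0.002,0,0,0,3.2,50],[-0.036,0.002,0,0,0,3.2,50]])

```text
t: 0.77
eef_pos: [424.3, 478.9, 358.3]
tcp_rot: [-3.135, 0.001, 2.421]
ft_force: [0.9, 0.6, -0.7]
opening: 0.521
```

Emit:
servo_tool(plan=[[-0.036,0.002,0,0,0,3.2,50],[-0.036,0.002,0,0,0,3.2,50],[-0.036,0.002,0,0,0,3.2,50],[-0.036,0.002,0,0,0,3.2,50],[-0.036,0.002,0,0,0,3.2,50],[-0.036,0.002,0,0,0,3.2,50],[-0.036,0.002,0,0,0,3.2,50],[-0.036,0.002,0,0,0,3.2,50]])

```text
t: 1.43
eef_pos: [617.9, 249.5, 354.7]
tcp_rot: [-3.13, 0.004, 1.952]
ft_force: [-0.0, 0.2, -0.5]
opening: 0.501
```

Emit:
servo_tool(plan=[[-0.03,0,0,0,0,1.7,50],[-0.03,0,0,0,0,1.7,50],[-0.03,0,0,0,0,1.7,50],[-0.027,0,0,0,0,1.7,50],[0,0,0,0,0,0,50],[0,0,0,0,0,0,50]])

```text
t: 1.93
eef_pos: [660.3, 125.6, 351.2]
tcp_rot: [-3.124, 0.006, 1.816]
ft_force: [-0.1, -0.2, 0.2]
opening: 0.503
```

```bash
cat >> h.py <<'E'
from scipy.spatial.transform import Rotation as Ro
def delta(P,yaw):
    s=env.state(); R=Ro.from_euler('xyz',s['tcp_rot']); Rt=Ro.from_euler('xyz',[np.pi,0,yaw])
    print('shift mm',R.inv().apply(np.array(P)-s['eef_pos']).round(1),'turn',np.degrees((R.inv()*Rt).as_rotvec()).round(2))
    print(s['eef_pos'].round(1),s['tcp_rot'].round(3),s['ft_force'].round(1),round(s['opening'],3),s['joints'].round(2))
E
python3 -c "
from h import *
delta([657,131.5,300],np.radians(104.8))"
```

```text
shift mm [ 6.8 -0.9 51.2] turn [-0.99  0.36 -0.77]
[660.3 125.6 351.2] [-3.124  0.006  1.816] [-0.1 -0.2  0.2] 0.503 [ 0.09  0.48  1.22 -0.01  1.46 -0.15]
```

Emit:
servo_tool(plan=[[0.0035,0,0.035,-0.5,0.2,-0.4,50],[0.0035,0,0.035,-0.5,0.2,-0.4,50],[0,0,0.03,0,0,0,50],[0,0,0.02,0,0,0,50],[0,0,0.01,0,0,0,50],[0,0,0,0,0,0,50]])

```text
t: 2.43
eef_pos: [656.8, 136.3, 217.0]
tcp_rot: [3.138, -0.001, 1.835]
ft_force: [0.1, -0.9, -0.2]
opening: 0.499
```

Run:
```python
from h import *
delta([657,131.5,176],np.radians(104.8))
a=shot('scene','s1.png')['img'];b=shot('top','t1.png')['img']
o=np.zeros((400,800,3),np.uint8)
o[:,:400]=cv2.resize(a[190:290,265:365],(400,400),interpolation=cv2.INTER_CUBIC)
o[:,400:]=cv2.resize(b[130:230,155:255],(400,400),interpolation=cv2.INTER_CUBIC)
cv2.imwrite('pics/z1.png',o)
```

```text
shift mm [-4.8 -1.2 41. ] turn [ 0.2  -0.07  0.33]
[656.8 136.3 217. ] [ 3.138e+00 -1.000e-03  1.835e+00] [ 0.1 -0.9 -0.2] 0.499 [ 0.11  0.55  1.44  0.    1.15 -0.16]
```

View pics/z1.png

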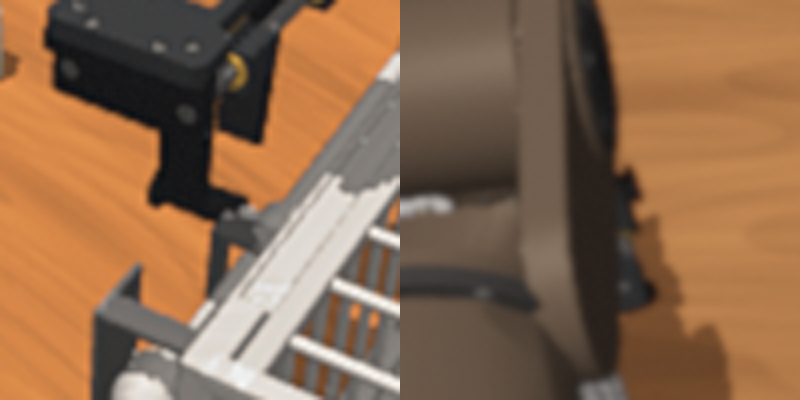

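The fingers straddle the grip in the scene view: the flange shows at (155,185) left of the finger and the root at (230,205). I'll descend and close.

Emit:
servo_tool(plan=[[-0.002,-0.001,0.015,0,0,0.3,50],[-0.001,0,0.015,0,0,0,50],[0,0,0.008,0,0,0,50],[0,0,0.002,0,0,0,50],[0,0,0,0,0,0,50]])

```text
t: 2.95
eef_pos: [661.4, 134.8, 187.1]
tcp_rot: [3.122, 0.001, 1.831]
ft_force: [-0.4, 0.2, 0.1]
opening: 0.498
```

```bash
python3 -c "
from h import *
delta([657,131.5,176],np.radians(104.8))"
```

```text
shift mm [-2.1 -5.3 11. ] turn [1.14 0.07 0.1 ]
[661.4 134.8 187.1] [3.122e+00 1.000e-03 1.831e+00] [-0.4  0.2  0.1] 0.498 [ 0.1   0.58  1.47  0.    1.07 -0.16]
```

Emit:
servo_tool(plan=[[-0.002,-0.005,0.008,1.1,0,0,50],[0,0,0.005,0,0,0,50],[0,0,0,0,0,0,50]])

```text
t: 3.2
eef_pos: [657.8, 131.6, 175.8]
tcp_rot: [3.139, 0.002, 1.831]
ft_force: [0.6, 0.1, 0.8]
opening: 0.499
```

```bash
python3 -c "
from h import *
delta([657,131.5,176],np.radians(104.8))"
```

```text
shift mm [ 0.1 -0.8 -0.2] turn [0.15 0.11 0.12]
[657.8 131.6 175.8] [3.139e+00 2.000e-03 1.831e+00] [0.6 0.1 0.8] 0.499 [ 0.1   0.59  1.48 -0.    1.06 -0.16]
```

Emit:
servo_tool(plan=[[0,0,0,0,0,0,0],[0,0,0,0,0,0,0],[0,0,0,0,0,0,0],[0,0,0,0,0,0,0],[0,0,0,0,0,0,0],[0,0,0,0,0,0,0]])

```text
t: 3.7
eef_pos: [658.4, 131.6, 176.7]
tcp_rot: [3.137, 0.002, 1.831]
ft_force: [1.3, -0.7, -1.3]
opening: 0.182
```

```bash
python3 -c "
from h import *
delta([657,131.5,176],np.radians(104.8))"
```

```text
shift mm [ 0.3 -1.4  0.7] turn [0.24 0.12 0.12]
[658.4 131.6 176.7] [3.137e+00 2.000e-03 1.831e+00] [ 1.3 -0.7 -1.3] 0.182 [ 0.1   0.59  1.48 -0.    1.07 -0.16]
```

Emit:
servo_tool(plan=[[0,0,-0.003,0,0,0,0],[0,0,-0.003,0,0,0,0],[0,0,-0.003,0,0,0,0],[0,0,0,0,0,0,0]])

```text
t: 4.03
eef_pos: [658.1, 131.4, 184.5]
tcp_rot: [3.14, 0.002, 1.832]
ft_force: [2.1, -0.2, -5.8]
opening: 0.18
```

```bash
python3 -c "
from h import *
delta([658,131.5,186],np.radians(104.8))"
```

```text
shift mm [ 0.1 -0.1 -1.5] turn [0.11 0.13 0.14]
[658.1 131.4 184.5] [3.140e+00 2.000e-03 1.832e+00] [ 2.1 -0.2 -5.8] 0.18 [ 0.1   0.58  1.47 -0.    1.08 -0.16]
```

Emit:
servo_tool(plan=[[0,0,-0.0015,0,0,0,0],[0,0,0,0,0,0,0],[0,-0.004,0,0,0,0,0],[0,-0.004,0,0,0,0,0],[0,0,0,0,0,0,0]])

```text
t: 4.45
eef_pos: [649.5, 129.1, 185.3]
tcp_rot: [3.141, 0.002, 1.832]
ft_force: [0.0, -0.1, -6.7]
opening: 0.182
```

```bash
python3 -c "
from h import *
delta([658.1-50*.967,131.4-50*.255,186],np.radians(104.8))"
```

```text
shift mm [  0.1 -41.1  -0.8] turn [0.06 0.13 0.15]
[649.5 129.1 185.3] [3.141e+00 2.000e-03 1.832e+00] [ 0.  -0.1 -6.7] 0.182 [ 0.1   0.57  1.49 -0.    1.07 -0.16]
```

Emit:
servo_tool(plan=[[0,-0.004,-0.0004,0,0,0,0],[0,-0.004,0,0,0,0,0],[0,-0.004,0,0,0,0,0],[0,-0.004,0,0,0,0,0],[0,0,0,0,0,0,0]])

```text
t: 4.87
eef_pos: [632.0, 124.3, 185.7]
tcp_rot: [3.141, 0.002, 1.832]
ft_force: [0.6, -0.6, -7.9]
opening: 0.184
```

```bash
python3 -c "
from h import *
delta([658.1-47*.967,131.4-47*.255,185.5],np.radians(104.8))"
```

```text
shift mm [  0.3 -19.9   0.1] turn [0.05 0.14 0.15]
[632.  124.3 185.7] [3.141e+00 2.000e-03 1.832e+00] [ 0.6 -0.6 -7.9] 0.184 [ 0.09  0.55  1.54 -0.    1.05 -0.17]
```

Emit:
servo_tool(plan=[[0,-0.004,0,0,0,0,0],[0,-0.004,0,0,0,0,0],[0,-0.004,0,0,0,0,0],[0,-0.004,0,0,0,0,0],[0,-0.003,0,0,0,0,0],[0,0,0,0,0,0,0]])

```text
t: 5.37
eef_pos: [611.6, 118.6, 185.8]
tcp_rot: [3.14, 0.003, 1.832]
ft_force: [0.8, -0.7, -8.6]
opening: 0.183
```

```bash
python3 -c "
from h import *
delta([658.1-47*.967,131.4-47*.255,185.5],np.radians(104.8))
a=shot('scene','s2.png')['img']
cv2.imwrite('pics/z2.png',cv2.resize(a[190:310,265:385],(480,480),interpolation=cv2.INTER_CUBIC))"
```

```text
shift mm [0.5 1.2 0.3] turn [0.08 0.16 0.15]
[611.6 118.6 185.8] [3.140e+00 3.000e-03 1.832e+00] [ 0.8 -0.7 -8.6] 0.183 [ 0.09  0.52  1.6  -0.    1.03 -0.17]
```

View pics/z2.png

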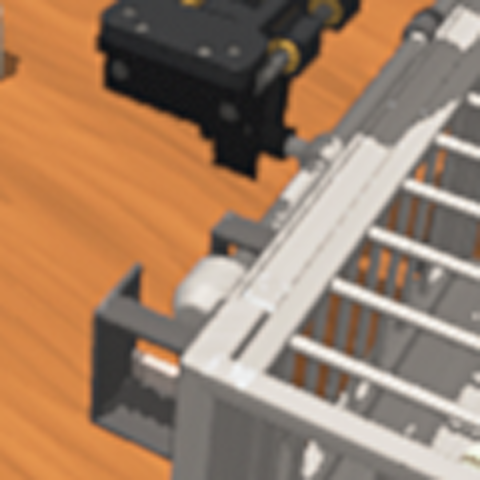

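The head is out of the hoop (visible at about (215,285), keeper empty). Now I'll swing the gate.

Emit:
servo_tool(plan=[[-0.0055,-0.0018,0,0,0,2,0],[-0.0055,-0.0018,0,0,0,2,0],[-0.0055,-0.0018,0,0,0,2,0],[0,0,0,0,0,0,0]])

```text
t: 5.75
eef_pos: [608.8, 102.0, 185.3]
tcp_rot: [-3.14, 0.001, 1.725]
ft_force: [1.6, 0.1, -8.0]
opening: 0.182
```

```bash
cat >> h.py <<'E'
def gate(hd=55,L=164):
    s=env.state(); e=np.array([.967,.255]);n=np.array([.255,-.967]); H=np.array([611.6,118.6])-L*e-hd*n
    r=s['eef_pos'][:2]-H; a=np.arctan2(r@n,r@e)-np.arctan2(hd,L); f=s['ft_force'][:2]
    R=Ro.from_euler('xyz',s['tcp_rot']).inv()
    print('gate',a.round(3),'tool turn',round(1.832-s['tcp_rot'][2],3),'radius-r0',(np.linalg.norm(r)-np.hypot(hd,L)).round(1),'f tool',R.apply(s['ft_force']).round(1),s['eef_pos'].round(1),s['tcp_rot'].round(3),s['opening'])
E
python3 -c "
from h import *
gate()"
```

```text
gate 0.098 tool turn 0.107 radius-r0 -0.9 f tool [-0.1  1.6  8. ] [608.8 102.  185.3] [-3.140e+00  1.000e-03  1.725e+00] 0.18236075129152915
```

Emit:
servo_tool(plan=[[-0.0055,-0.0018,0,0,0,1.9,0],[-0.0055,-0.0018,0,0,0,1.9,0],[-0.0055,-0.0018,0,0,0,1.9,0],[-0.0055,-0.0018,0,0,0,1.9,0],[0,0,0,0,0,0,0]])

```text
t: 6.17
eef_pos: [602.5, 78.5, 184.8]
tcp_rot: [-3.137, 0.002, 1.585]
ft_force: [-1.1, -1.3, -7.8]
opening: 0.183
```

```bash
python3 -c "
from h import *
gate()
a=shot('scene','s3.png')['img']
cv2.imwrite('pics/z3.png',cv2.resize(a[190:350,245:405],(600,600),interpolation=cv2.INTER_CUBIC))"
```

```text
gate 0.239 tool turn 0.247 radius-r0 -1.6 f tool [-1.3 -1.   7.8] [602.5  78.5 184.8] [-3.137e+00  2.000e-03  1.585e+00] 0.18320819790292847
```

View pics/z3.png

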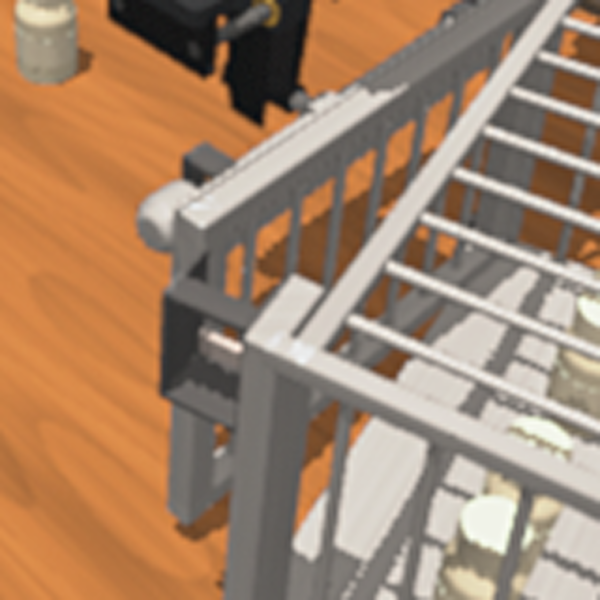

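The gate is visibly ajar, its edge at (195,215), and it follows the gripper. Three more rows.

Emit:
servo_tool(plan=[[-0.0055,-0.0016,0,0,0,1.8,0],[-0.0055,-0.0016,0,0,0,1.8,0],[-0.0045,-0.0014,0,0,0,1.5,0],[0,0,0,0,0,0,0],[0,0,0,0,0,0,0],[0,0,0,0,0,0,0],[0,0,0,0,0,0,0]])

```text
t: 6.8
eef_pos: [597.2, 62.5, 184.9]
tcp_rot: [-3.137, 0.002, 1.49]
ft_force: [-0.1, 0.7, -8.5]
opening: 0.181
```

```bash
python3 -c "
from h import *
gate()
a=shot('scene','s4.png')['img']
cv2.imwrite('pics/z4.png',cv2.resize(a[190:350,245:405],(600,600),interpolation=cv2.INTER_CUBIC))"
```

```text
gate 0.337 tool turn 0.342 radius-r0 -0.9 f tool [ 0.7 -0.1  8.5] [597.2  62.5 184.9] [-3.137e+00  2.000e-03  1.490e+00] 0.18127808095325434
```

View pics/z4.png

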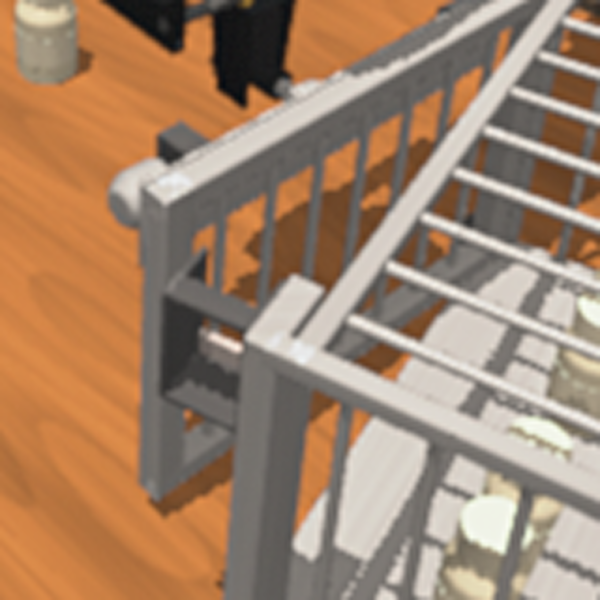

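The gate's edge is now at about (165,185) in the crop, the keeper is empty and the gripper is still on the grip. I'll check angle, stillness and the bystanders, then hand in.

```bash
python3 -c "
from h import *
gate(); print(env.state()['qvel'].round(4))
c=env.read_camera('scene')
e=np.array([.967,.255]);n=np.array([.255,-.967]); H=np.array([611.6,118.6])-164*e-55*n
for z in(220,230):
    p=plane(c,245+165/3.75,190+185/3.75,z)[:2]-H; print(z,'edge',p@e,p@n,np.arctan2(p@n,p@e))
s0=cv2.imread('pics/s0.png')
print('bystander px diff',[int((cv2.absdiff(s0,c['img']).max(2)[170:285,150:270]>k).sum()) for k in(25,50)])
env.job_done(); gate()
"
```

```text
gate 0.337 tool turn 0.342 radius-r0 -1.0 f tool [-0.2 -0.9  7.8] [597.2  62.5 184.9] [-3.137e+00  2.000e-03  1.490e+00] 0.18286519926556685
[ 0.0007  0.0007 -0.0019 -0.0004  0.0005 -0.0008]
220 edge 265.1700062325437 77.75037159487185 0.2852154171261178
230 edge 275.2465707216317 71.71218977601532 0.2548719222407162
bystander px diff [60, 49]
the job is handed in; nothing more can be done
the job is handed in; nothing more can be done
```

The cage gate is open and held by the gripper, and the job is handed in. I gripped the bolt's black pull grip, lifted it about 9 mm and drew it back about 48 mm. I then swung the gate out along its arc.

**Bolt:** the wrist force stayed at about 9 N or less at every reading, with no sign of hooking on the lip. A picture showed the head fully out of the keeper.

**Gate angle:** the two estimates disagree somewhat:
- The gripper's position gives 0.337 rad and its turn 0.342 rad, close to the 0.334 rad wanted.
- A rough reading of the gate's corner in the image gives 0.25 to 0.29 rad. That depends on a guessed height for the corner and a guessed hinge position.
- Both are within the 0.22 to 0.46 rad allowed.

**Holding:** the arm was still, with joint speeds below 0.002 rad/s, and the jaws were closed on the grip at 17 mm. The wrist sensor showed less sideways force than the closing spring should give (under 1 N against about 4 N expected), and I can't explain that. The gate was still open in the last picture.

**Bench items:** I compared the area with most of them before and after. About 60 pixels differ; I did not look into which, so this is only a rough sign that nothing moved. The gripper passed well above them.

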